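# Open the studio's craft-knife case by its twin catches

## Task

Open the black craft-knife case for the class: with one fingertip on each, press its two red catches down together and keep them down until the lid has plainly sprung up by itself, then let go and push the lid right back to its stop, so that it stays open. Leave the knives lying in their slots, the grey case with blue catches shut and the rest of the bench undisturbed; nothing is picked up.

Things in the scene. Friction and masses are not known exactly. Their poses are not given: they have to be found in the camera images.
- knife_case: the craft-knife case, fixed to the bench: black tray 170 (x) x 210 (y) x 45 mm high, from x = -75 to +95 mm in its frame, with a see-through black-framed lid (closed top at z = 59 mm) and, in front, an 18 mm high bracket to x = -123 mm that carries two red catches 64 mm apart. Case frame: origin under the tray on the bench, x from the catches towards the hinge (at zero yaw, away from the robot), y to its left, z up.
- knife_catch_left_pad (a point): middle of the top of the red finger pad of the left catch, at case x = -115, y = +32, z = 48 mm when at rest; the pad is 26 mm wide (y), 16 mm deep (x), with rounded edges, and 38 mm clear of the other one. The point moves with the catch
- knife_catch_right_pad (a point): the same on the right catch, at case x = -115, y = -32, z = 48 mm
- knife_catch_left (a joint): tilt of the left catch, rad: 0 at rest, 0.32 fully down. A rocker on a pivot along y, 29 mm behind the pad's middle (case x = -86, z = 32 mm): pressing the pad down (about 9 mm in all; 1.2 N to start, 4 N at the bottom, sprung back when let go) swings its steel claw, which rises to z = 58 mm behind the pad, forward off the lid's tongue. From about 0.17 rad it lets go of the lid; either catch alone holds the lid shut
- knife_catch_right (a joint): the same for the right catch
- knife_lid (a joint): opening angle of the knife case's lid, rad: 0 shut, 1.75 right back against its stop. With both catches down a weak spring lifts it slowly (0.6 rad after some 2 s) until it rests half open, at 0.85 to 1.0 rad; the stiff hinge leaves it wherever it is pushed beyond that, for 2 to 5 N at its front edge
- knife_lid_edge (a point): middle of the lid's front edge (the edge over the catches): 170 mm from the hinge line, 7 mm up from the lid's lower rim; the lid is 210 mm wide and 14 mm thick. The point moves with the lid
- knife_lid_hinge (a point): middle of the lid's hinge line, which runs along case y at case x = +95, z = 45 mm; fixed
- lino_case: the lino-cutter case, fixed to the bench: the same build and frame, but grey, with blue catches and wooden-handled gouges inside; it stays shut
- lino_lid (a joint): opening angle of the grey case's lid, rad: 0 shut
- knife_1: a craft knife with yellow handle, 145 mm long, 12 mm wide, 10 mm high, lying loose in its slot on the floor of the knife case (5 mm above the bench), along case x; origin under it, 73 mm from the butt of its handle
- knife_2: a craft knife with orange handle, 145 mm long, 12 mm wide, 10 mm high, lying loose in its slot on the floor of the knife case (5 mm above the bench), along case x; origin under it, 73 mm from the butt of its handle
- knife_3: a craft knife with green handle, 145 mm long, 12 mm wide, 10 mm high, lying loose in its slot on the floor of the knife case (5 mm above the bench), along case x; origin under it, 73 mm from the butt of its handle
- tape: a roll of yellow tape lying flat, 90 mm across, 25 mm high; origin under its centre
- paint_tube: a lying red and white acrylic tube with a black cap, about 125 x 42 x 20 mm; origin under its middle
- glue_stick: a yellow glue stick with black cap standing upright, 29 mm across, 98 mm high; origin under its centre
- brush_jar: a glass jar with three brushes standing in it, 76 mm across, 175 mm high over the brushes; origin under its centre
- eraser: a white eraser, 45 x 28 x 16 mm; origin under its centre

How it is judged (in metres and radians):
On the way:
1. both red catches are held down together by the fingertips while the lid springs up (value of joint each of knife_catch_left, knife_catch_right above 0.15 rad and contact force between the fingers and knife_catch_left above 0.3 N and contact force between the fingers and knife_catch_right above 0.3 N and value of joint knife_lid above 0.12 rad), for 0.1 s.
At the end, for the whole second after the job is handed in: The knife case's lid stands right back (more than 1.6 rad, stop at 1.75), both red catches have sprung back up (under 0.05 rad), the grey case is shut (under 0.03 rad), each knife is within 15 mm of where it lay and the other loose things within 30 mm (value of joint knife_lid above 1.6 rad and value of joint each of knife_catch_left, knife_catch_right below 0.05 rad and value of joint lino_lid below 0.03 rad and distance of each of knife_1, knife_2, knife_3 from where it was at the start of the episode below 0.015 m and distance of each of tape, paint_tube, glue_stick, brush_jar, eraser from where it was at the start of the episode below 0.03 m); the robot touches nothing.
It fails at once if the grey case is opened (value of joint lino_lid above 0.05 rad).
It fails at once if a knife is lifted or shifted by more than 15 mm (distance of any of knife_1, knife_2, knife_3 from where it was at the start of the episode above 0.015 m).
It fails at once if another thing on the bench is picked up or knocked more than 30 mm (distance of any of tape, paint_tube, glue_stick, brush_jar, eraser from where it was at the start of the episode above 0.03 m).
It also fails if it takes over 48 s, if anything falls off the work surface, if the arm or the gripper's body presses on something with over 40 N, if the wrist force passes 120 N, or if a joint passes its speed limit or range.

## Robot

A 6-joint arm with a two-finger parallel gripper is mounted at the origin on the work surface. World frame = base frame: x ahead of the robot, y to its left, z up, the work surface at z = 0. Lengths are in mm, angles in rad, forces in N, time in s.
With the tool pointing down it reaches from about 325 to 875 mm from the base axis. Payload 4.4 kg.
Tool frame: the origin (TCP) lies at the very end of the fingers, on their centre line; the grasp point (between the pads) lies env.tcp_to_grasp behind it (env.tcp_to_grasp is the distance from the TCP to the grasp point, in mm); z points along the fingers, y is the line along which they close (so a half turn about z gives the same grasp; the last joint's range is limited). The gripper opens to 85 mm and grips with 20 to 120 N. Pads are 22 mm wide; open, the fingers measure 114 mm over their backs; the gripper's body (76 mm by 85 mm) begins 54 mm behind the grasp point. The pads swing forward as they close: fully open they stand 13 mm farther back than shut.
Start: joints at [-1.393, 0.207, 1.542, -0, 1.393, -0.15], TCP at [185.115, -544.389, 231.282] pointing down, gripper open.
Joint ranges: [-2.73, 2.73], [-0.86, 2.22], [0.23, 2.46], [-1.11, 4.25], [0.08, 2.63], [-2.82, 2.82]. Speed limits (rad/s): [2.79, 2.79, 3.14, 3.14, 3.14, 3.14].

## Interface

Orientations are given as a unit quaternion [x, y, z, w].
In Python, from bench import env gives the robot as it stands. The module is installed in compiled form; this text tells all that it offers.
- The arm moves only by the tool send_rows, never from a script. Its argument "rows" is a list of rows, each a list of 7 numbers: the shift along the tool's x, y, z each as a share of 0.06 m, from -1 to 1, then the turn, a rotation vector about the tool's x, y, z each as a share of pi/4 rad, from -1 to 1, then the finger opening in mm, from 0 to 85.4. In form: [[dx, dy, dz, ax, ay, az, jaw], ...]. A call has 1 to 10 rows; each row shifts and turns the commanded pose from where the row before left it, along the tool's axes as they then stand; what a row does not reach is not made up. A row lasts 1/8 s, in which the tool goes at most 62.5 mm and 10.7 degrees, less where a joint would pass 70% of its speed; a pose out of reach is approached as far as the arm can. A call with a number of a shift or a turn outside -1 to 1 is refused whole. A call with a gripper value outside its range is refused whole. The fingers move at their own pace and stop on an object; "newtons" is the grip in N (left out, the last holds). Time passes only in rows, so rows that do not move let the fingers close. It gives the time, the measured TCP pose, the force, the opening and the grip force at its end, in the units of the state.
- env.observe(): the state, without advancing time (a new reading comes with each control period).
- env.read_camera(name): name is "side" or "top"; returns a dict with "image" (420x560x3 uint8, red, green, blue), "fx", "fy", "cx", "cy" (pixels), "distortion" ([k1, k2, p1, p2, k3] as OpenCV has them; the pictures are not rectified), "R" (3x3) and "t" (3): a world point X has camera coordinates R X + t. Camera axes: x right, y down, z forward; pixel columns grow to the right and rows downward; lengths in mm; the calibration is good to about 2 mm. A picture is of the moment at which its call begins. There is no depth.
- env.job_done(): hands the job in; it is judged then, once.
The state is a dict: "time": time; "joint_positions": joint angles; "joint_vel": joint speeds; "tau": joint torques, N m; "ee_pos": TCP position; "orientation": TCP orientation; "wrist_force": force on the tool from outside, world axes, zero at the start; "ft_torque": the same for the moment, N m; "gripper_width": finger opening in mm; "grasp_force": force on a finger pad.
Only numpy, scipy, OpenCV 4.12 (cv2) and the standard library are available. Lean on these libraries where they do the work, as an engineer would, in place of code of your own. Each camera call takes 0.05 s, during which the arm holds its last target. There are 200 camera calls.

## Working session

There is one attempt and no reset: what is moved stays moved. The work goes in short steps, Python scripts to look and compute and a tool call to move; the robot and the scene stay as the last step left them, time stands still between calls to the robot, and variables do not carry over. Pictures are saved under pics/ and viewed, at most 10 in all, crops included, and the job is handed in when it is done.

Besides the shell and the picture viewer there is one more tool, called in YAML: its name, and indented under it one key for each argument. send_rows: Moves the arm, as the interface text tells. Its arguments: {"type":"object","properties":{"rows":{"type":"array"},"newtons":{"type":"number"}},"required":["rows"]}

```bash
mkdir -p pics
python3 - <<'E'
from bench import env
import cv2,numpy as np
for n in("top","side"):
    c=env.read_camera(n);cv2.imwrite(f"pics/{n}0.png",c["image"][:,:,::-1]);np.savez(n+"0.npz",**c)
    print(n,c["fx"],-c["R"].T@c["t"])
o=env.observe();print(o["time"],o["ee_pos"],o["orientation"],o["gripper_width"],env.tcp_to_grasp)
E
```

```text
top 400.1446768097506 [ 418.74442381   27.79713541 1066.4923796 ]
side 419.51746377174567 [332.97228765 726.95840224 787.23140021]
0.1 [ 185.00079433 -543.70701589  230.21775324] [ 9.86600286e-01  1.63152636e-01  9.45705981e-06 -1.04504568e-03] 85.30130233831271 18.700000000000003
```

View pics/top0.png

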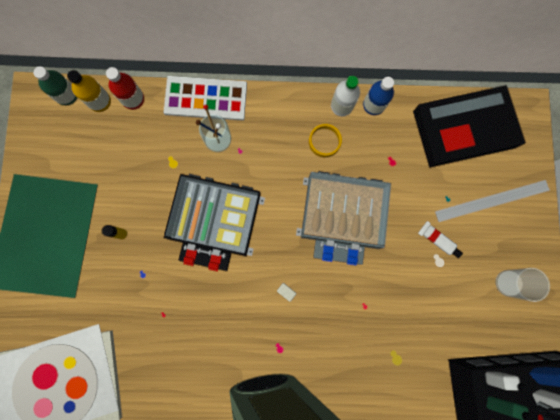

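View pics/side0.png

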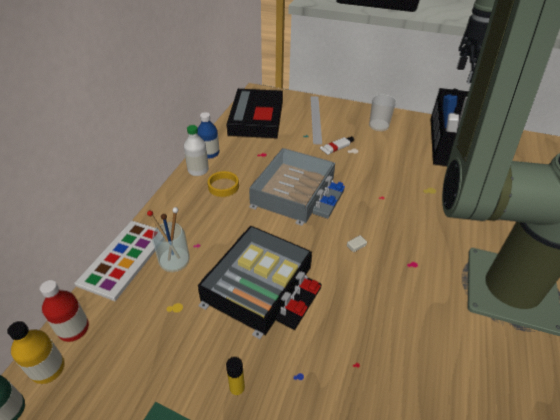

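The top view shows the black case around (213,215) with its red catches at (189,256) and (215,260). The jar is at (215,130), behind the case and slightly left. In the side view the catches are at (307,285) and (296,308). I'll measure them next.

```bash
cat > h.py <<'E'
import cv2,numpy as np
def ray(c,p):
    K=np.array([[c["fx"],0,c["cx"]],[0,c["fy"],c["cy"]],[0,0,1]],float)
    u=cv2.undistortPoints(np.array([[p]],float),K,np.array(c["distortion"],float))[0,0]
    return -c["R"].T@c["t"],c["R"].T@np.array([u[0],u[1],1])
def onz(c,p,z):
    o,d=ray(c,p);return o+d*(z-o[2])/d[2]
def proj(c,X):
    K=np.array([[c["fx"],0,c["cx"]],[0,c["fy"],c["cy"]],[0,0,1]],float)
    return cv2.projectPoints(np.array(X,float).reshape(-1,3),cv2.Rodrigues(c["R"])[0],np.array(c["t"],float),K,np.array(c["distortion"],float))[0][:,0]
E
python3 - <<'E'
from h import *
ims=[]
for n,(x0,x1,y0,y1) in {"top":(155,275,165,275),"side":(195,325,220,335)}.items():
    c=dict(np.load(n+"0.npz"));im=c["image"];h=cv2.cvtColor(im,cv2.COLOR_RGB2HSV)
    m=(((h[...,0]<8)|(h[...,0]>172))&(h[...,1]>150)&(h[...,2]>70)).astype(np.uint8)
    k=np.zeros_like(m);k[y0:y1,x0:x1]=m[y0:y1,x0:x1]
    N,_,s,ce=cv2.connectedComponentsWithStats(k)
    for i in range(1,N):
        if s[i,4]>15: print(n,s[i],ce[i],onz(c,ce[i],48).round(1))
    cr=cv2.resize(im[y0:y1,x0:x1],None,fx=5,fy=5,interpolation=cv2.INTER_CUBIC)[:,:,::-1]
    cv2.imwrite(f"pics/{n}c.png",cr)
E
```

```text
top [183 250  14  16 165] [189.5030303 257.1030303] [447.2 232.3  48. ]
top [208 255  14  16 165] [214.15757576 262.33333333] [435.5 170.2  48. ]
side [300 279  21  16 207] [310.37681159 285.64251208] [432.9 180.6  48. ]
side [286 299  21  17 233] [296.5751073  306.88412017] [445.3 242.3  48. ]
```

View pics/topc.png

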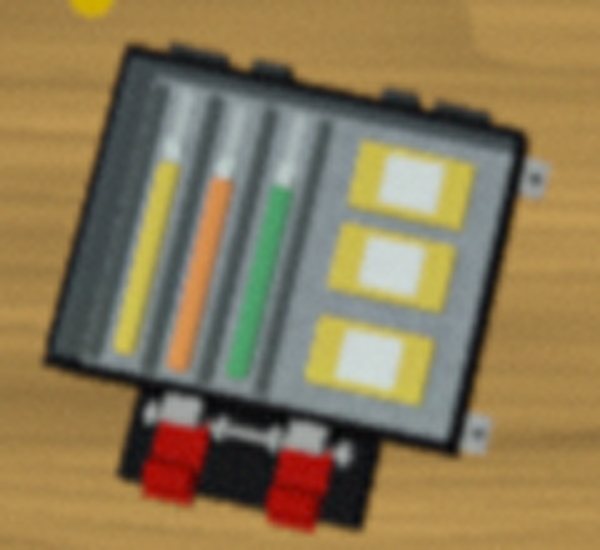

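View pics/sidec.png

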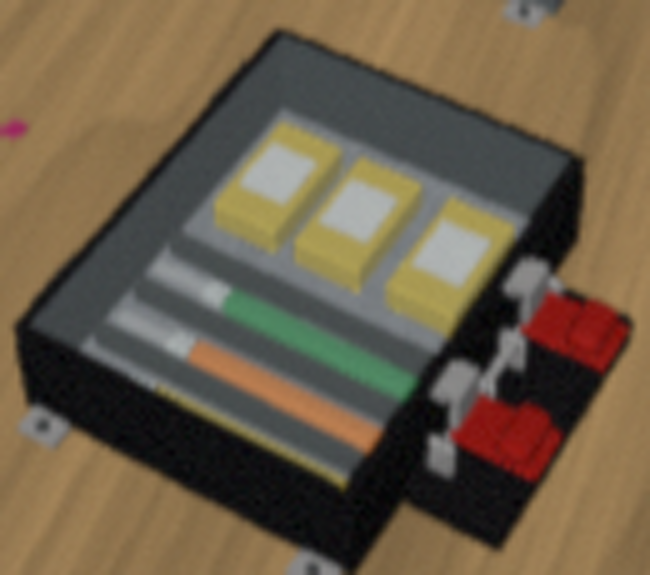

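The crops give the lid's top corners, in top-crop pixels: (130,45), (525,130), (458,452) and (45,360). The pad tops are near (172,480) and (293,507). I'll fit the case pose to these.

Run:
```python
from h import *
from bench import env
from scipy.optimize import least_squares
from scipy.spatial.transform import Rotation as Ro
t=dict(np.load("top0.npz"));s=dict(np.load("side0.npz"))
cr=lambda u,x0,y0:np.array([x0+(u[0]+.5)/5-.5,y0+(u[1]+.5)/5-.5])
P=[((130,45),(95,105)),((525,130),(95,-105)),((458,452),(-75,-105)),((45,360),(-75,105))]
W=np.array([onz(t,cr(u,155,165),59)[:2] for u,_ in P]);C=np.array([c for _,c in P],float)
def f(q):
    R=np.array([[np.cos(q[2]),-np.sin(q[2])],[np.sin(q[2]),np.cos(q[2])]]);return ((C@R.T+q[:2])-W).ravel()
r=least_squares(f,[550,180,-.19]);print(r.x,r.fun.round(1))
S=[onz(s,cr(u,195,220),59)[:2] for u in [(278,32),(582,158),(20,328)]];print("side corners z59: BR FR BL",np.round(S,1),"top",W.round(1))
def solve2(pt,ps):
    o1,d1=ray(t,pt);o2,d2=ray(s,ps);a=np.linalg.lstsq(np.c_[d1,-d2],o2-o1,rcond=None)[0]
    return ((o1+a[0]*d1+o2+a[1]*d2)/2).round(1),np.linalg.norm(o1+a[0]*d1-o2-a[1]*d2).round(1)
print("padsTri",solve2(cr((172,480),155,165),cr((532,440),195,220)),solve2(cr((293,507),155,165),cr((597,325),195,220)))
q=r.x;R=np.array([[np.cos(q[2]),-np.sin(q[2])],[np.sin(q[2]),np.cos(q[2])]])
for c in [(-115,32),(-115,-32),(-115,0)]: 
    w=np.r_[R@c+q[:2],48];print(c,w.round(1),proj(t,w),proj(s,w))
print("seen",cr((172,480),155,165),cr((293,507),155,165),cr((532,440),195,220),cr((597,325),195,220))
print("jar base",onz(t,(215,132),80).round(0))
o=env.observe();print(Ro.from_quat(o["orientation"]).as_matrix().round(3),np.array(o["joint_positions"]).round(3),o["ee_pos"])
```

```text
[ 5.47650261e+02  1.80095431e+02 -1.89507882e-01] [ 2.1  0.8  1.4 -2.3 -0.9  1.2 -2.6  0.3]
side corners z59: BR FR BL [[617.8  65.6]
 [456.3  94.3]
 [656.3 267.4]] top [[658.6 264.5]
 [619.8  61.4]
 [455.1  89.9]
 [496.4 297. ]]
padsTri (array([438.1, 234.9,  38.7]), np.float64(1.2)) (array([426.5, 172.7,  44.5]), np.float64(0.3))
(-115, 32) [440.7 233.2  48. ] [[189.00479738 259.69639237]] [[299.95650691 303.98879573]]
(-115, -32) [428.7 170.3  48. ] [[213.96792865 265.06921181]] [[313.51790034 282.5616624 ]]
(-115, 0) [434.7 201.8  48. ] [[201.49001462 262.38178149]] [[306.88939253 293.03582265]]
seen [189.  260.6] [213.2 266. ] [301.  307.6] [314.  284.6]
jar base [765. 179.  80.]
[[ 0.947  0.322 -0.   ]
 [ 0.322 -0.947  0.002]
 [ 0.    -0.002 -1.   ]] [-1.394  0.207  1.543  0.     1.393 -0.15 ] [ 185.00079433 -543.70701589  230.21775324]
```

send_rows:
  rows:
    - [0,0,0,0,0,0.22,50]
    - [0,0,0,0,0,0.22,50]
    - [0,0,0,0,0,0.22,50]
    - [0.1,-0.8,0,0,0,0,50]
    - [0.1,-0.8,0,0,0,0,50]
    - [0.1,-0.8,0,0,0,0,50]
    - [0.1,-0.8,0,0,0,0,50]
    - [0.1,-0.8,0,0,0,0,50]
    - [0.1,-0.8,0,0,0,0,50]
    - [0.1,-0.8,0,0,0,0,50]

```text
time: 1.35
ee_pos: [290.0, -220.7, 230.9]
orientation: [0.995, -0.095, -0.0, -0.0]
wrist_force: [0.5, 0.2, 0.0]
gripper_width: 50.1
grasp_force: 0.0
```

send_rows:
  rows:
    - [0.1,-0.8,0,0,0,0,50]
    - [0.1,-0.8,0,0,0,0,50]
    - [0.1,-0.8,0,0,0,0,50]
    - [0.1,-0.8,0,0,0,0,50]
    - [0.1,-0.8,0,0,0,0,50]
    - [0.1,-0.8,0,0,0,0,50]
    - [0.1,-0.8,0,0,0,0,50]
    - [0,-0.8,0,0,0,0,50]
    - [0,0,0,0,0,0,50]
    - [0,0,0,0,0,0,50]

```text
time: 2.6
ee_pos: [403.4, 146.4, 230.7]
orientation: [0.995, -0.095, -0.001, 0.0]
wrist_force: [-0.7, -1.0, -0.3]
gripper_width: 49.8
grasp_force: 0.0
```

```bash
cat > d.py <<'E'
# distance to a target in case frame -> tool units
import sys
from h import *
from bench import env
from scipy.spatial.transform import Rotation as Ro
def delta(T,yaw=-.19):
    o=env.observe();R=Ro.from_quat(o["orientation"])
    tgt=np.c_[[np.cos(yaw),np.sin(yaw),0],[np.sin(yaw),-np.cos(yaw),0],[0,0,-1]]
    print("t",o["time"],"pos",np.round(o["ee_pos"],1),"w",round(o["gripper_width"],1),"F",np.round(o["wrist_force"],1))
    print("shift units",(R.inv().apply(np.array(T)-o["ee_pos"])/60).round(3),"turn units",((R.inv()*Ro.from_matrix(tgt)).as_rotvec()/(np.pi/4)).round(3))
def case(x,y,z,yaw=-.19,o=(547.2,181.5)):
    return [o[0]+x*np.cos(yaw)-y*np.sin(yaw),o[1]+x*np.sin(yaw)+y*np.cos(yaw),z]
if __name__=="__main__": 
    a=list(map(float,sys.argv[1:]));T=case(*a);print(np.round(T,1));delta(T)
E
python3 d.py -116 0 80
```

```text
[433.3 203.4  80. ]
t 2.6 pos [403.4 146.4 230.7] w 49.8 F [-0.7 -1.  -0.3]
shift units [ 0.313 -1.03   2.511] turn units [0.001 0.001 0.   ]
```

send_rows:
  rows:
    - [0.15,-0.5,0,0,0,0,50]
    - [0.16,-0.53,0,0,0,0,50]
    - [0,0,0.7,0,0,0,50]
    - [0,0,0.7,0,0,0,50]
    - [0,0,0.6,0,0,0,50]
    - [0,0,0.3,0,0,0,50]
    - [0,0,0,0,0,0,50]
    - [0,0,0,0,0,0,50]

```text
time: 3.6
ee_pos: [434.9, 203.1, 94.3]
orientation: [0.995, -0.096, 0.001, -0.0]
wrist_force: [0.8, 0.5, -0.3]
gripper_width: 49.8
grasp_force: 0.0
```

```bash
python3 d.py -116 0 50
python3 - <<'E'
from bench import env
import cv2,numpy as np
a=env.read_camera("side");b=env.read_camera("top")
np.savez("side1.npz",**a);np.savez("top1.npz",**b)
f=lambda i,x,y:cv2.resize(i[y:y+110,x:x+100],None,fx=4,fy=4,interpolation=cv2.INTER_CUBIC)
cv2.imwrite("pics/m1.png",np.hstack([f(a["image"],250,220),f(b["image"],155,185)])[:,:,::-1])
E
```

```text
[433.3 203.4  50. ]
t 3.6 pos [434.9 203.1  94.3] w 49.8 F [ 0.8  0.5 -0.3]
shift units [-0.028  0.001  0.738] turn units [-0.001 -0.002 -0.003]
```

View pics/m1.png

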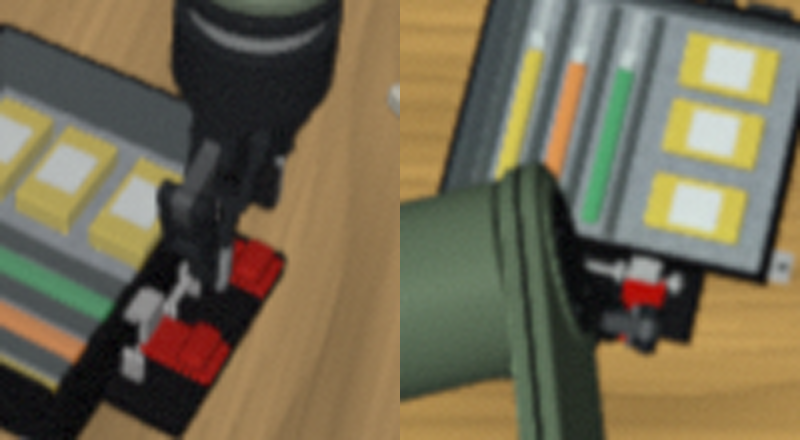

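The left finger in the side view, tip at about (218,285), and the right finger in the top view, about (635,325), both line up over their pads. I'll descend.

send_rows:
  rows:
    - [-0.03,0,0.3,0,0,0,50]
    - [0,0,0.2,0,0,0,50]
    - [0,0,0.15,0,0,0,50]
    - [0,0,0.07,0,0,0,50]
    - [0,0,0.05,0,0,0,50]
    - [0,0,0.05,0,0,0,50]
    - [0,0,0,0,0,0,50]

```text
time: 4.58
ee_pos: [432.1, 204.3, 44.2]
orientation: [0.995, -0.095, -0.0, -0.0]
wrist_force: [-1.5, -0.4, 2.0]
gripper_width: 50.1
grasp_force: 1.0
```

send_rows:
  rows:
    - [0,0,0.05,0,0,0,50]
    - [0,0,0.05,0,0,0,50]
    - [0,0,0,0,0,0,50]

```text
time: 4.95
ee_pos: [429.4, 204.8, 38.1]
orientation: [0.995, -0.095, -0.003, -0.0]
wrist_force: [-8.1, 2.6, 10.3]
gripper_width: 50.4
grasp_force: 5.9
```

send_rows:
  rows:
    - [0,0,0.03,0,0,0,50]
    - [0,0,0.02,0,0,0,50]
    - [0,0,0,0,0,0,50]

```text
time: 5.32
ee_pos: [429.0, 205.0, 36.3]
orientation: [0.995, -0.095, -0.004, 0.0]
wrist_force: [-12.9, 2.1, 19.5]
gripper_width: 49.9
grasp_force: 11.3
```

send_rows:
  rows:
    - [-0.05,0,0,0,0,0,50]
    - [0,0,0,0,0,0,50]
    - [0,0,0,0,0,0,50]
    - [0,0,0,0,0,0,50]
    - [0,0,0,0,0,0,50]
    - [0,0,0,0,0,0,50]

```text
time: 6.08
ee_pos: [428.8, 205.0, 36.4]
orientation: [0.995, -0.095, -0.001, -0.0]
wrist_force: [-5.7, -0.6, 12.8]
gripper_width: 50.2
grasp_force: 6.8
```

Run:
```python
from bench import env
import cv2,numpy as np
a=env.read_camera("side");b=env.read_camera("top")
f=lambda i,x,y:cv2.resize(i[y:y+150,x:x+133],None,fx=3,fy=3,interpolation=cv2.INTER_CUBIC)
cv2.imwrite("pics/m2.png",np.hstack([f(a["image"],195,190),f(b["image"],150,145)])[:,:,::-1])
o=env.observe();print(o["time"],o["ee_pos"],o["wrist_force"],o["ft_torque"])
```

```text
6.175 [428.88780162 205.04811618  36.44620818] [-5.57555877  0.38721882 11.97362992] [-0.04032063  0.96669183  0.00293441]
```

View pics/m2.png

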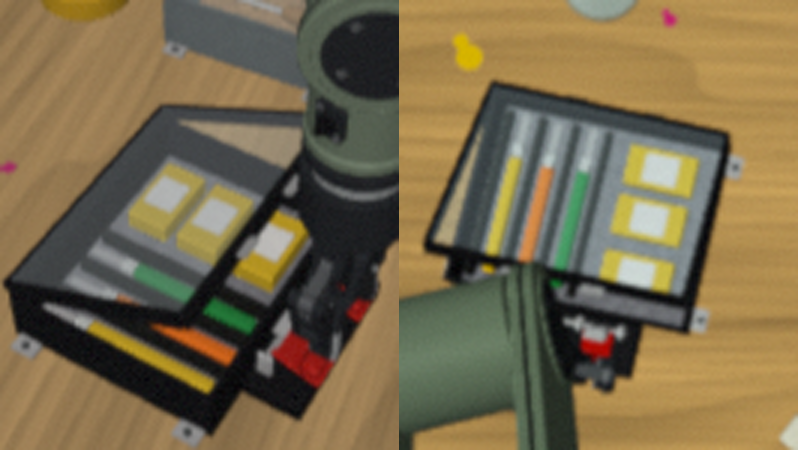

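Both catches are held down and the lid is rising; in the side crop its front edge is near (240,240). I'll keep holding.

send_rows:
  rows:
    - [0,0,0,0,0,0,50]
    - [0,0,0,0,0,0,50]
    - [0,0,0,0,0,0,50]
    - [0,0,0,0,0,0,50]
    - [0,0,0,0,0,0,50]
    - [0,0,0,0,0,0,50]
    - [0,0,0,0,0,0,50]
    - [0,0,0,0,0,0,50]
    - [0,0,0,0,0,0,50]
    - [0,0,0,0,0,0,50]

```text
time: 7.42
ee_pos: [428.9, 205.0, 36.4]
orientation: [0.995, -0.095, -0.001, -0.0]
wrist_force: [-6.4, 0.3, 12.9]
gripper_width: 49.8
grasp_force: 6.8
```

send_rows:
  rows:
    - [0,0,0,0,0,0,50]
    - [0,0,0,0,0,0,50]
    - [0,0,0,0,0,0,50]
    - [0,0,0,0,0,0,50]
    - [0,0,0,0,0,0,50]
    - [0,0,0,0,0,0,50]
    - [0,0,0,0,0,0,50]
    - [0,0,0,0,0,0,50]
    - [0,0,0,0,0,0,50]
    - [0,0,0,0,0,0,50]

```text
time: 8.68
ee_pos: [428.9, 205.0, 36.5]
orientation: [0.995, -0.095, -0.0, -0.0]
wrist_force: [-6.1, 1.0, 11.7]
gripper_width: 50.1
grasp_force: 6.8
```

```bash
python3 d.py -116 0 170
python3 - <<'E'
from bench import env
import cv2,numpy as np
a=env.read_camera("side");b=env.read_camera("top")
f=lambda i,x,y:cv2.resize(i[y:y+150,x:x+133],None,fx=3,fy=3,interpolation=cv2.INTER_CUBIC)
cv2.imwrite("pics/m3.png",np.hstack([f(a["image"],195,160),f(b["image"],150,145)])[:,:,::-1])
E
```

```text
[433.3 203.4 170. ]
t 8.675 pos [428.9 205.   36.5] w 50.1 F [-6.1  1.  11.7]
shift units [ 0.075  0.013 -2.226] turn units [-0.     0.001 -0.001]
```

View pics/m3.png

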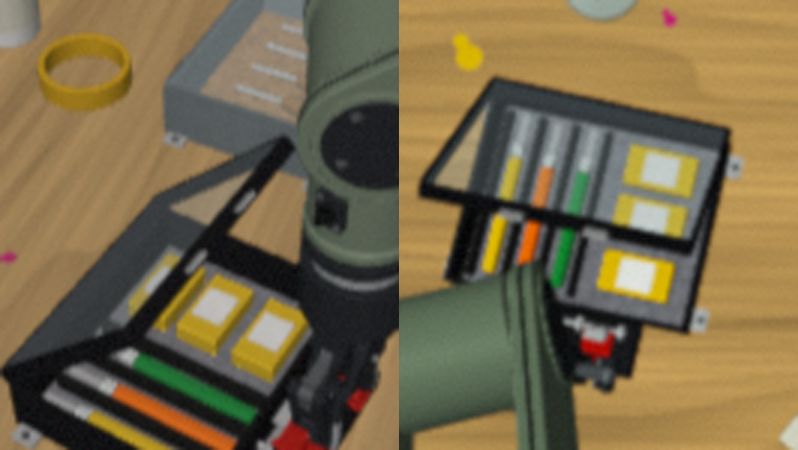

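The lid stands half open; in the top crop its front edge runs from (425,190) to (690,245). The knives are undisturbed. I'll release and rise.

send_rows:
  rows:
    - [0,0,-0.1,0,0,0,50]
    - [0,0,-0.15,0,0,0,50]
    - [0,0,-0.3,0,0,0,50]
    - [0,0,-0.5,0,0,0,50]
    - [0,0,-0.5,0,0,0,50]
    - [0,0,-0.35,0,0,0,50]
    - [0,0,0,0,0,0,50]
    - [0,0,0,0,0,0,50]
    - [0,0,0,0,0,0,50]

```text
time: 9.9
ee_pos: [428.1, 204.4, 147.6]
orientation: [0.995, -0.095, -0.001, 0.001]
wrist_force: [-0.5, -0.1, 0.2]
gripper_width: 49.7
grasp_force: 0.0
```

```bash
python3 d.py -60 0 150; python3 d.py 107 0 168;  python3 - <<'E'
from bench import env
import cv2,numpy as np
a=env.read_camera("side");b=env.read_camera("top")
f=lambda i,x,y:cv2.resize(i[y:y+150,x:x+133],None,fx=3,fy=3,interpolation=cv2.INTER_CUBIC)
cv2.imwrite("pics/m4.png",np.hstack([f(a["image"],195,160),f(b["image"],150,145)])[:,:,::-1])
E
```

```text
[488.3 192.8 150. ]
t 9.9 pos [428.1 204.4 147.6] w 49.7 F [-0.5 -0.1  0.2]
shift units [ 1.021 -0.    -0.042] turn units [ 0.002  0.003 -0.001]
[652.3 161.3 168. ]
t 9.9 pos [428.1 204.4 147.6] w 49.7 F [-0.5 -0.1  0.2]
shift units [ 3.803e+00 -2.000e-03 -3.500e-01] turn units [ 0.002  0.003 -0.001]
```

View pics/m4.png

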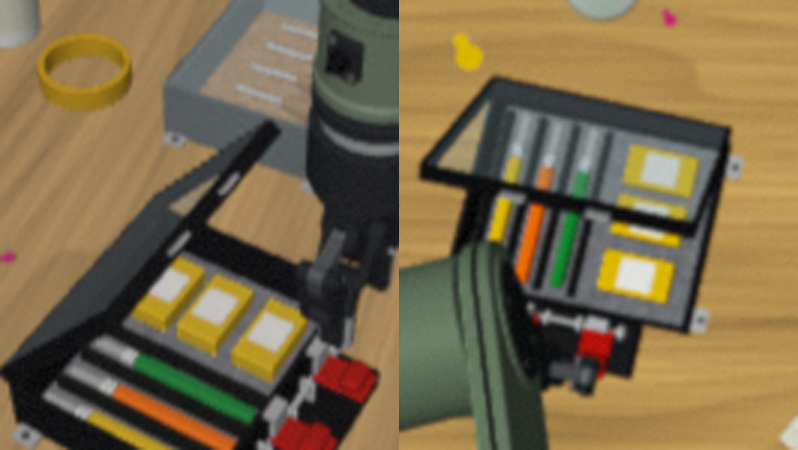

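The catches are back up and the lid holds half open. Next I push the lid back with both fingertips.

send_rows:
  rows:
    - [0.4,0,0,0,0,0,50]
    - [0.4,0,0,0,0,0,50]
    - [0.2,0,0,0,0,0,50]
    - [0.15,0,0,0,0,0,50]
    - [0.15,0,0,0,0,0,50]
    - [0.15,0,0,0,0,0,50]
    - [0.15,0,0,0,0,0,50]
    - [0.15,0,-0.05,0,0,0,50]

```text
time: 11.0
ee_pos: [532.6, 184.7, 152.0]
orientation: [0.995, -0.095, -0.0, 0.0]
wrist_force: [-0.5, -0.2, -0.4]
gripper_width: 50.1
grasp_force: 0.0
```

send_rows:
  rows:
    - [0.15,0,-0.05,0,0,0,50]
    - [0.15,0,-0.05,0,0,0,50]
    - [0.15,0,-0.05,0,0,0,50]
    - [0.15,0,-0.05,0,0,0,50]
    - [0.15,0,-0.05,0,0,0,50]
    - [0.15,0,-0.05,0,0,0,50]

```text
time: 11.75
ee_pos: [585.8, 174.6, 170.2]
orientation: [0.995, -0.095, -0.0, -0.0]
wrist_force: [-2.7, 1.1, 0.4]
gripper_width: 50.0
grasp_force: 1.0
```

```bash
python3 d.py 107 0 168
```

```text
[652.3 161.3 168. ]
t 11.75 pos [585.8 174.6 170.2] w 50.0 F [-2.7  1.1  0.4]
shift units [1.13  0.008 0.036] turn units [-0.     0.    -0.001]
```

Contact is at 2.7 N and the lid is moving. I'll keep pushing.

send_rows:
  rows:
    - [0.15,0,0,0,0,0,50]
    - [0.15,0,0,0,0,0,50]
    - [0.15,0,0,0,0,0,50]
    - [0.15,0,0,0,0,0,50]
    - [0.15,0,0,0,0,0,50]
    - [0.1,0,0,0,0,0,50]
    - [0,0,0,0,0,0,50]

```text
time: 12.62
ee_pos: [638.3, 164.4, 171.9]
orientation: [0.995, -0.095, 0.003, -0.0]
wrist_force: [0.3, -0.1, 1.8]
gripper_width: 49.8
grasp_force: 0.0
```

send_rows:
  rows:
    - [0.1,0,0,0,0,0,50]
    - [0.08,0,0,0,0,0,50]
    - [0,0,0,0,0,0,50]

```text
time: 13.0
ee_pos: [646.3, 162.7, 169.2]
orientation: [0.995, -0.095, -0.0, 0.0]
wrist_force: [-0.4, -0.8, -0.4]
gripper_width: 49.9
grasp_force: 0.0
```

```bash
python3 d.py 107 0 168
```

```text
[652.3 161.3 168. ]
t 13.0 pos [646.3 162.7 169.2] w 49.9 F [-0.4 -0.8 -0.4]
shift units [0.103 0.004 0.02 ] turn units [ 0.001  0.001 -0.001]
```

Run:
```python
from bench import env
import cv2,numpy as np
a=env.read_camera("side");b=env.read_camera("top")
f=lambda i,x,y:cv2.resize(i[y:y+180,x:x+130],None,fx=3,fy=3,interpolation=cv2.INTER_CUBIC)
cv2.imwrite("pics/m5.png",np.hstack([f(a["image"],175,130),f(b["image"],150,105)])[:,:,::-1])
```

```text
(no output)
```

View pics/m5.png

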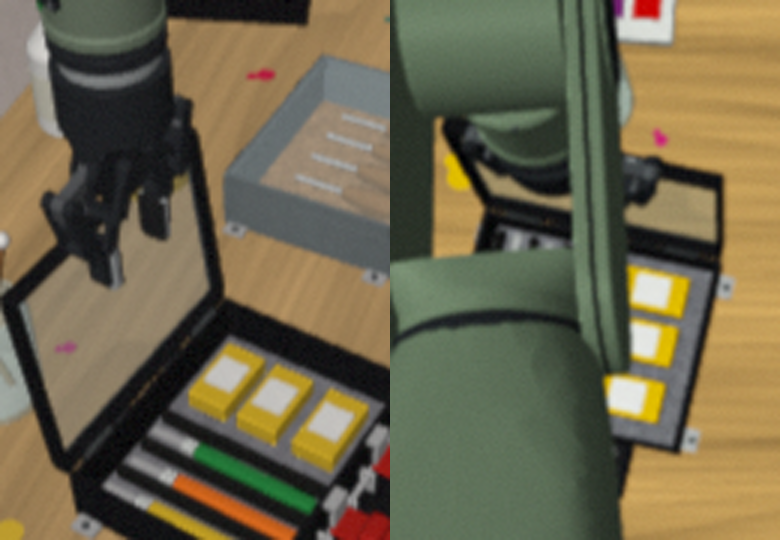

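The lid is past vertical and leaning back, with the fingertips at its pane. I'll push gently until it meets the stop.

send_rows:
  rows:
    - [0.08,0,0,0,0,0,50]
    - [0.08,0,0,0,0,0,50]
    - [0,0,0,0,0,0,50]

```text
time: 13.48
ee_pos: [656.0, 160.9, 170.1]
orientation: [0.995, -0.095, 0.0, 0.0]
wrist_force: [0.9, -0.2, -0.1]
gripper_width: 50.0
grasp_force: 0.0
```

send_rows:
  rows:
    - [0.06,0,0,0,0,0,50]
    - [0.06,0,0,0,0,0,50]
    - [0,0,0,0,0,0,50]

```text
time: 13.85
ee_pos: [658.8, 160.5, 170.0]
orientation: [0.995, -0.095, -0.005, 0.0]
wrist_force: [-12.1, 0.6, 6.4]
gripper_width: 50.1
grasp_force: 3.3
```

It meets firm resistance of 12 N at the stop. I'll back off clear of the case and up, then check.

send_rows:
  rows:
    - [-0.2,0,0,0,0,0,50]
    - [-0.5,0,0,0,0,0,50]
    - [-0.6,0,-0.2,0,0,0,50]
    - [-0.6,0,-0.3,0,0,0,50]
    - [-0.6,0,-0.3,0,0,0,50]
    - [-0.6,0,-0.3,0,0,0,50]
    - [-0.6,0,0,0,0,0,50]
    - [0,0.6,0,0,0,0,50]
    - [0,0.8,0,0,0,0,50]
    - [0,0.8,0,0,0,0,50]

```text
time: 15.1
ee_pos: [419.6, 71.1, 236.7]
orientation: [0.996, -0.094, 0.002, 0.0]
wrist_force: [1.0, -0.6, -0.4]
gripper_width: 49.8
grasp_force: 0.0
```

send_rows:
  rows:
    - [0,0.8,0,0,0,0,50]
    - [0,0.8,0,0,0,0,50]
    - [0,0.6,0,0,0,0,50]
    - [0,0,0,0,0,0,50]
    - [0,0,0,0,0,0,50]

```text
time: 15.72
ee_pos: [394.8, -57.1, 236.3]
orientation: [0.995, -0.095, 0.001, -0.0]
wrist_force: [0.0, 0.1, -0.3]
gripper_width: 49.8
grasp_force: 0.0
```

Run:
```python
from bench import env
import cv2,numpy as np
a=env.read_camera("side");b=env.read_camera("top")
np.savez("side2.npz",**a);np.savez("top2.npz",**b)
f=lambda i,x,y:cv2.resize(i[y:y+180,x:x+130],None,fx=3,fy=3,interpolation=cv2.INTER_CUBIC)
cv2.imwrite("pics/m6.png",np.hstack([f(a["image"],195,150),f(b["image"],150,105)])[:,:,::-1])
from d import case;from h import proj
for th in(1.5,1.6,1.75):
  for y in(105,-105):
    X=case(95-170*np.cos(th),y,45+170*np.sin(th));print(th,y,((proj(b,X)-[150,105])*3+[390,0]).round(),((proj(a,X)-[195,150])*3).round())
o=env.observe();print(o["time"],o["ee_pos"],o["wrist_force"])
```

```text
1.5 105 [[427. 168.]] [[ -8. 260.]]
1.5 -105 [[711. 229.]] [[172.  78.]]
1.6 105 [[433. 145.]] [[-30. 249.]]
1.6 -105 [[716. 207.]] [[152.  70.]]
1.75 105 [[442. 114.]] [[-61. 237.]]
1.75 -105 [[723. 175.]] [[124.  62.]]
15.825 [394.75335695 -56.58449204 236.14454565] [0.06122382 0.36010133 0.09764172]
```

View pics/m6.png

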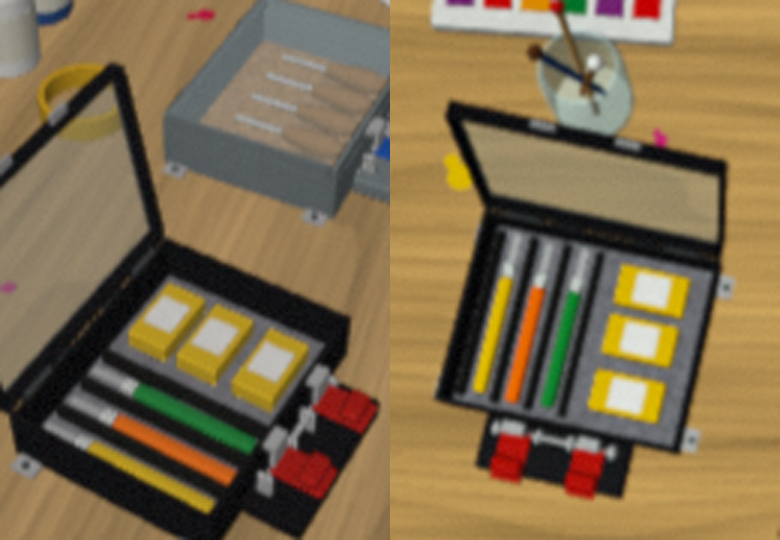

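The lid's top corners in the top crop are at about (448,103) and (725,162). That matches the 1.75 rad stop, where I predicted (442,114) and (723,175). Both catches are up, the knives lie in their slots, and the grey case is shut.

```bash
python3 -c "
from bench import env
print(env.job_done())"
```

```text
the job is handed in; nothing more can be done
None
```

The job is handed in: the knife case's lid stands back at its stop, both red catches have sprung up, the knives lie in their slots and the grey case looked shut in the last pictures; the hand-in gave no verdict.

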